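Open the instrument case by its pop-out T-handle

TASK

Open the blue instrument case: press its yellow release button gently so that the red T-handle pops up, turn the handle clockwise until its latch has let go of the lid (that is only just before the handle meets its stop, which must not be forced), then raise the lid by the handle until its front edge is about a hand's breadth up, and let go so that it stays open by itself. Do not wrench at the lid while it is latched, and leave the other things on the table where they are.

Things in the scene. Friction and masses are not known exactly. Their poses are not given: they have to be found in the camera images.
- release_top (a point): centre of the top face of the yellow round release button (28 mm across) on the case's lid, 80 mm to the right of the T-handle's axis as seen from the robot. It stands 14 mm above the lid's top face inside a flat steel ring 42 mm across and 5 mm high. It is pressed straight down: spring 0.8 N at first, 3.5 N fully in at 7 mm travel, then solid; the handle is let go after about 4 mm. More than 30 N on it damages it.
- release_base: the steel ring about the release button, fixed to the lid; origin at the centre of its underside, on the lid's top face; z is the lid's normal
- handle_grip (a point): centre of the red T-handle's grip bar (90 mm long, 18 mm wide, 13 mm high), which lies flush in a slot of the lid (26 by 100 mm) with its length along the case's y. The point is on the handle's turning axis, 6.5 mm below the bar's top, 6.5 mm above its underside; x is across the bar, y along it, z the lid's normal. The lid's top face is level with the top of the sunken bar.
- handle (a joint): how far the T-handle has sprung out of its slot, m: 0 sunken and locked, 0.022 fully out (the bar's underside then 8 to 9 mm above the lid's top face). A spring of 5 to 7 N pushes it out; it can turn only when it is out by more than 14 mm.
- turn (a joint): how far the T-handle is turned, rad, clockwise seen from above, 0 as latched. Drag about 0.12 N m while it turns; it stays where it is left. The cam under the lid meets a stiff stop somewhere between 0.7 and 1.4 rad, different in each case and not to be seen from outside; it frees the lid only over the last 0.1 rad before the stop. The stop is felt as a steep rise of the turning moment (rubber-backed, 12 N m per rad).
- lid (a joint): lid's opening angle, rad: 0 shut, up to 1.2. A stiff hinge holds it at any angle; raising it takes about 7 to 9 N upward at the handle.
- lid_hinge (a point): middle of the lid's hinge line at the far edge of the case; the hinge runs along this frame's y, x points away from the robot across the case, so its yaw is the case's yaw. The handle's axis lies 200 mm from it in -x; lid 260 by 320 mm, 14 mm thick, its underside level with the hinge, 110 mm above the table.
- lid_edge (a point): middle of the lid's front edge (the one near the robot), on its top face, 260 mm in -x from the hinge
- dish: the slot's floor in the lid, which carries the T-handle and, under the lid, the latch cam; origin on the handle's axis at the level of the lid's underside, z along the axis
- striker: the fixed striker inside the case, under the handle, with the stop and the keeper that the cam hooks; hidden by the lid; origin on the handle's axis. Over 25 N between the cam and it (0.5 N m about the handle's axis on top of the drag, or prying the lid up while it is latched) bends it.
- otoscope_mid (a point): otoscope, bystander lying beside the case: steel handle with a black head, 140 mm long, 26 mm high; its middle
- swab_cup_mid (a point): clear cup of cotton swabs, bystander, 72 mm across, 130 mm high with the swabs; point on its axis at 42 mm height
- aid_box_mid (a point): flat white hearing-aid box, bystander, 85 by 62 by 20 mm; its centre
- putty_jar_mid (a point): pink jar of ear-mould putty, bystander, 52 mm across, 42 mm high; its centre
- ear_model_mid (a point): skin-coloured ear model on a white foot 50 by 40 mm, bystander, 68 mm high; point on its axis at 30 mm height

How it is judged:
On the way, in this order (a step that is already met when the one before it is completed fails the run):
1. the T-handle has popped out (value of joint handle above 0.016 m and value of joint turn below 0.3 rad and value of joint lid below 0.03 rad), for 0.2 s.
2. the T-handle is turned to unlatch, the lid still down (value of joint turn above 0.55 rad and value of joint handle above 0.008 m and value of joint lid below 0.05 rad), for 0.1 s.
At the end, for the whole second after the job is handed in: the lid stands open by itself at more than 0.2 rad (front edge up about 50 mm or more), at rest; the T-handle is still out (more than 8 mm); no bystander is more than 30 mm from its place (value of joint lid above 0.2 rad and velocity of joint lid between -0.05 and 0.05 rad/s and value of joint handle above 0.008 m and not (distance of any of otoscope_mid, swab_cup_mid, aid_box_mid, putty_jar_mid, ear_model_mid from where it was at the start of the episode above 0.03 m)); the robot touches nothing.
It fails at once if the release button or its ring is pressed with more than 30 N (contact force between anything else and release_base above 30 N).
It fails at once if the latch is forced: more than 25 N between the cam and the striker or its stop (contact force between dish and striker above 25 N).
It fails at once if a bystander is moved by more than 30 mm (distance of any of otoscope_mid, swab_cup_mid, aid_box_mid, putty_jar_mid, ear_model_mid from where it was at the start of the episode above 0.03 m).
It also fails if it takes over 64 s, if anything falls off the work surface, if the arm or the gripper's body presses on something with over 40 N, if the wrist force passes 120 N, or if a joint passes its speed limit or range.

ROBOT

A 6-joint arm with a two-finger parallel gripper is mounted at the origin on the work surface. World frame = base frame: x ahead of the robot, y to its left, z up, the work surface at z = 0. Lengths are in m, angles in rad, forces in N, time in s.
With the tool pointing down it reaches from about 0.325 to 0.775 m from the base axis. Payload 5.5 kg.
Tool frame: the origin (TCP) lies between the finger pads; the fingertips stand 8 mm ahead of it and the grasp point (between the pads) lies 11 mm behind it (tcp_to_tips is the distance from the TCP to the fingertips, in m); z points along the fingers, y is the direction in which the jaws open and shut (so a half turn about z gives the same grasp; the last joint's range is limited). The gripper opens to 88 mm and grips with 3 to 60 N. Pads are 20 mm wide; open, the fingers measure 115 mm over their backs; the gripper's body (75 mm by 178 mm) begins 61 mm behind the grasp point.
Start: joints at [1.171, 0.091, 1.231, -0, 1.82, -0.057], TCP at [0.202, 0.565, 0.231] pointing down, gripper open.
Joint ranges: [-2.87, 2.87], [-0.86, 2.18], [0.17, 2.46], [-1.51, 4.65], [0.06, 2.69], [-2.65, 2.65]. Speed limits (rad/s): [2.57, 2.57, 3.01, 3.14, 3.14, 3.14].

INTERFACE

Orientations are given as a unit quaternion [w, x, y, z].
In Python, from bench import * gives the robot as it stands. Calls block until the motion is done:
- move_to(position, orientation): joint-space move of the TCP to a pose.
- move_l(position, speed=0.15, orientation=None): straight line of the TCP; orientation=None keeps the orientation; speed is the mean speed in m/s.
- movej(angles): joint-space move.
- gripper_open() and close(): open the fingers fully, or close them until they stop; the grip force is fixed at half the most.
- hold(seconds).
- inverse_kinematics(position, orientation): joint angles nearest the present ones, or None.
- state(): the state.
- get_image(name): name is "side" or "top" or "wrist"; returns a dict with "frame" (480x640x3 uint8, blue, green, red), "depth" (480x640 float32, m along the optical axis (not along the pixel's ray), 0 where there is no reading), "camera_matrix" (3x3 intrinsics, pixels), "k1" (the pictures are not rectified: a ray, as slopes to the right and down, at radius r is drawn at 1 + k1 r^2 times it, then the intrinsics apply), "view" (4x4, takes a point from world to camera coordinates). Camera axes: x right, y up, looking along -z (the intrinsics and any distortion apply to the point x, -y, -z); pixel columns grow to the right and rows downward; lengths in m; the calibration is good to about 2 mm. A picture is of the moment at which its call begins.
A pose or a line that the arm cannot do raises IKError and nothing moves.
- job_done(): hands the job in, once; it reports no verdict.
The state is a dict: "time": time; "joint_pos": joint angles; "dq": joint speeds; "joint_torque": joint torques, N m; "ee_pos": TCP position; "ee_rot": TCP orientation; "ft_force": force on the tool from outside, world axes, zero at the start; "moment": the same for the moment, N m; "finger_gap": finger opening in m.
Only numpy, scipy, OpenCV 4.12 (cv2) and the standard library are available. Lean on these libraries where they do the work, as an engineer would, in place of code of your own. Each camera call takes 0.05 s, during which the arm holds its last target.

## Working session

There is one attempt and no reset: what is moved stays moved. The work goes in short steps, each a Python script; the robot and the scene stay as the last script left them, time stands still between calls to the robot, and variables do not carry over. Pictures are saved under pics/ and viewed, and the job is handed in when it is done.

```bash
ls; mkdir -p pics; python3 - <<'E'
from bench import *
import cv2,pickle
d={}
for n in("top","side","wrist"):
    im=get_image(n);d[n]=im;cv2.imwrite(f"pics/{n}0.png",im["frame"]);print(n,im["camera_matrix"],im["k1"],im["view"])
pickle.dump(d,open("im0.pkl","wb"))
print(state())
E
```

```text
pics
top [[590.78088093   0.         326.79489752]
 [  0.         590.78088093 248.11989008]
 [  0.           0.           1.        ]] 0.012593737442014308 [[ 0.02656198 -0.99964614  0.00143693  0.05986681]
 [ 0.99348133  0.02655753  0.11085825 -0.62326072]
 [-0.11085718 -0.00151705  0.99383519 -1.13326097]
 [ 0.          0.          0.          1.        ]]
side [[438.90757832   0.         315.72095025]
 [  0.         438.90757832 250.53076643]
 [  0.           0.           1.        ]] -0.06336280767800259 [[-0.89445818 -0.44689498  0.01514751  0.57155362]
 [ 0.34288138 -0.66374415  0.66473759 -0.22840501]
 [-0.28701382  0.59977378  0.74692335 -0.91477846]
 [ 0.          0.          0.          1.        ]]
wrist [[366.29062674   0.         319.89947806]
 [  0.         366.29062674 236.18189254]
 [  0.           0.           1.        ]] -0.025402144133237086 [[ 0.33707976  0.94147534 -0.00119232 -0.59976114]
 [-0.8990407   0.32151029 -0.29724898  0.03569437]
 [-0.27946924  0.10126856  0.95479926 -0.3920833 ]
 [ 0.          0.          0.          1.        ]]
{'time': 0.15, 'joint_pos': array([ 1.17131609e+00,  9.17220803e-02,  1.23162200e+00,  8.55651429e-06,
        1.81979867e+00, -5.66819437e-02]), 'dq': array([-0.00141965,  0.0001147 , -0.00453173, -0.00027622, -0.00068849,
       -0.00091776]), 'joint_torque': array([ 1.15469655e-03, -4.47045779e+01, -4.06910491e+01,  6.98838383e-02,
        2.73721595e-02, -9.91875800e-05]), 'ee_pos': array([0.20157948, 0.56489653, 0.22973777]), 'ee_rot': array([-1.79284900e-04,  1.70560072e-01,  9.85346975e-01, -7.54038420e-04]), 'ft_force': array([ 0.91413513,  0.38045327, -0.63460866]), 'moment': array([ 0.04174375, -0.04027471,  0.0203841 ]), 'finger_gap': 0.08803611863294195}
```

View pics/top0.png

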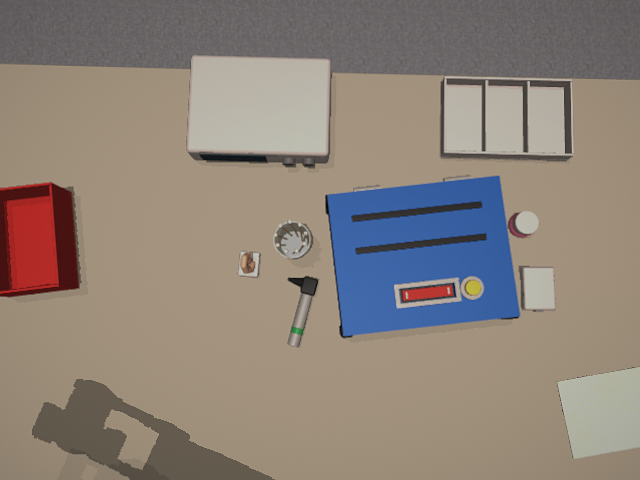

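View pics/side0.png

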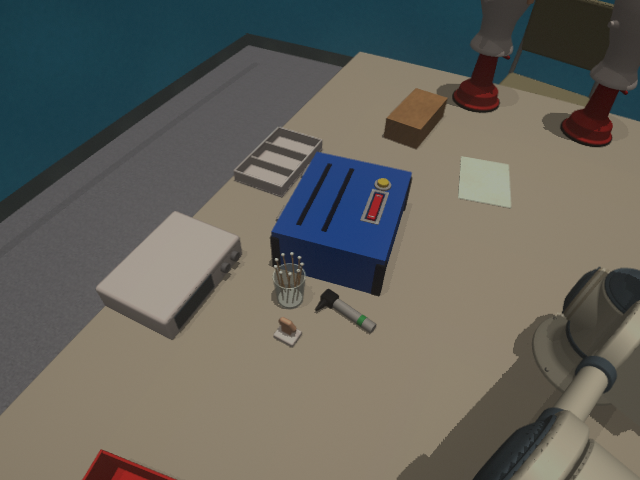

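The top view shows the case with the handle at about (428,293), the button at (473,288), and the lid corners at (328,196), (500,177), (519,318) and (343,335). I'll enlarge that area to measure it.

```bash
cat > h.py <<'E'
import numpy as np,cv2
def ray(im,u,v):
    K=im["camera_matrix"];k=im["k1"]
    d=np.array([(u-K[0,2])/K[0,0],(v-K[1,2])/K[1,1]]);s=d.copy()
    for _ in range(20): s=d/(1+k*(s@s))
    V=im["view"];R=V[:3,:3];c=-R.T@V[:3,3]
    return c,R.T@np.array([s[0],-s[1],-1])
def pz(im,u,v,z):
    c,r=ray(im,u,v);return c+r*(z-c[2])/r[2]
def pd(im,u,v):
    c,r=ray(im,u,v);return c+r*float(im["depth"][int(round(v)),int(round(u))])
E
python3 - <<'E'
import pickle;from h import *
d=pickle.load(open("im0.pkl","rb"));t=d["top"]
cv2.imwrite("pics/topc.png",cv2.resize(t["frame"][260:330,380:500],None,fx=6,fy=6,interpolation=cv2.INTER_CUBIC))
for p in[(328,196),(500,177),(519,318),(343,335)]: print(p,pz(t,*p,.124))
for p in[(473,288),(428,293),(440,230),(400,265),(430,318),(500,250),(480,200)]: print(p,pd(t,*p))
f=t["frame"].astype(int);b,g,r=f[...,0],f[...,1],f[...,2]
for n,m in(("y",(r>150)&(g>130)&(b<90)),("r",(r>130)&(g<70)&(b<70))):
    m=m.copy();m[:,:380]=0;v,u=np.nonzero(m);print(n,len(u),u.mean(),v.mean(),pz(t,u.mean(),v.mean(),.138 if n=="y" else .124))
    if n=="r":
        print(cv2.minAreaRect(np.c_[u,v].astype(np.float32)))
E
```

```text
(328, 196) [0.70812728 0.07666093 0.124     ]
(500, 177) [ 0.75221319 -0.24011601  0.124     ]
(519, 318) [ 0.4942652  -0.27269676  0.124     ]
(343, 335) [0.4554148  0.04307355 0.124     ]
(473, 288) [ 0.54536169 -0.18734629  0.13541028]
(428, 293) [ 0.53474914 -0.10904055  0.12295007]
(440, 230) [ 0.65037151 -0.12994382  0.12401048]
(400, 265) [ 0.58403775 -0.05743714  0.12532062]
(430, 318) [ 0.48989756 -0.11296065  0.12296602]
(500, 250) [ 0.61639034 -0.2391893   0.12462539]
(480, 200) [ 0.70813332 -0.20322851  0.12373367]
y 172 472.80232558139534 287.23837209302326 [ 0.54658111 -0.18635513  0.138     ]
r 458 427.32751091703057 292.5764192139738 [ 0.53543908 -0.10763959  0.124     ]
((427.2364501953125, 292.54962158203125), (10.163337707519531, 49.78507614135742), 83.41805267333984)
```

View pics/topc.png

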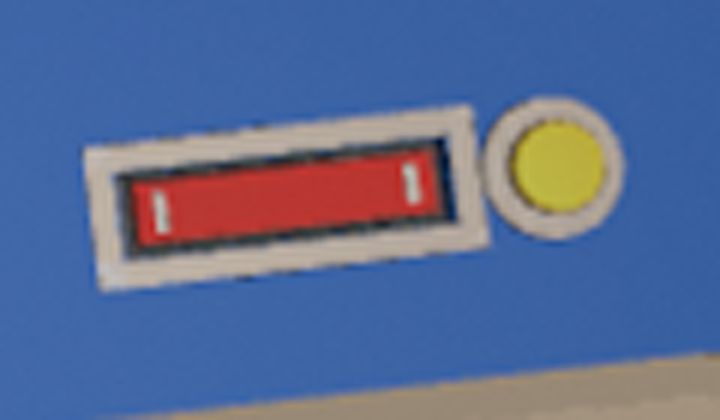

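```bash
cat >> h.py <<'E'
from scipy.spatial.transform import Rotation as Rn
YAW=0.131
H=np.array([.5354,-.1076]);B=np.array([.5466,-.1864])
def q(a):  # tool down, tool y at world angle a
    y=np.array([np.cos(a),np.sin(a),0]);z=np.array([0,0,-1.]);x=np.cross(y,z)
    r=Rn.from_matrix(np.c_[x,y,z]);v=r.as_quat();return np.r_[v[3],v[:3]]
def tilt(pos,quat,ang):
    ax=np.array([-np.sin(YAW),np.cos(YAW),0]);hg=np.r_[H+.2*np.array([np.cos(YAW),np.sin(YAW)]),.110]
    R=Rn.from_rotvec(ax*ang);p=hg+R.apply(np.array(pos)-hg)
    v=(R*Rn.from_quat(np.r_[quat[1:],quat[0]])).as_quat();return p,np.r_[v[3],v[:3]]
E
python3 - <<'E'
from bench import *
from h import *
print(tilt([*H,.14],q(0),.3))
for o in(0,np.pi):
  for t in(0,.7,1.4):
    qq=q(YAW+o-t)
    for g in(0,.2,.4):
        p,r=tilt([*H,.142],qq,g);print(round(o,1),t,g,np.round(p,3),inverse_kinematics(p,r))
E
```

```text
(array([ 0.55304581, -0.10527508,  0.19776414]), array([-0.09096028,  0.69916673,  0.69916673, -0.11856637]))
0 0 0 [ 0.535 -0.108  0.142] [-2.60628621e-01 -5.35272551e-02  1.53363628e+00 -4.44089210e-16
  1.66148363e+00 -3.91628621e-01]
0 0 0.2 [ 0.546 -0.106  0.181] [-0.21240139  0.14245124  1.27488552 -0.07104366  1.91206467 -0.36088025]
0 0 0.4 [ 0.563 -0.104  0.217] [-0.17240696  0.36649707  0.98538638 -0.14122333  2.16855052 -0.36058477]
0 0.7 0 [ 0.535 -0.108  0.142] [-2.60628621e-01 -5.35272551e-02  1.53363628e+00 -4.44089210e-16
  1.66148363e+00  3.08371379e-01]
0 0.7 0.2 [ 0.546 -0.106  0.181] [-0.21240139  0.14245124  1.27488552 -0.07104366  1.91206467  0.33911975]
0 0.7 0.4 [ 0.563 -0.104  0.217] [-0.17240696  0.36649707  0.98538638 -0.14122333  2.16855052  0.33941523]
0 1.4 0 [ 0.535 -0.108  0.142] [-2.60628621e-01 -5.35272551e-02  1.53363628e+00 -4.44089210e-16
  1.66148363e+00  1.00837138e+00]
0 1.4 0.2 [ 0.546 -0.106  0.181] [-0.21240139  0.14245124  1.27488552 -0.07104366  1.91206467  1.03911975]
0 1.4 0.4 [ 0.563 -0.104  0.217] [-0.17240696  0.36649707  0.98538638 -0.14122333  2.16855052  1.03941523]
3.1 0 0 [ 0.535 -0.108  0.142] None
3.1 0 0.2 [ 0.546 -0.106  0.181] None
3.1 0 0.4 [ 0.563 -0.104  0.217] None
3.1 0.7 0 [ 0.535 -0.108  0.142] None
3.1 0.7 0.2 [ 0.546 -0.106  0.181] None
3.1 0.7 0.4 [ 0.563 -0.104  0.217] None
3.1 1.4 0 [ 0.535 -0.108  0.142] [-2.60628621e-01 -5.35272551e-02  1.53363628e+00 -4.44089210e-16
  1.66148363e+00 -2.13322128e+00]
3.1 1.4 0.2 [ 0.546 -0.106  0.181] [-0.21240139  0.14245124  1.27488552 -0.07104366  1.91206467 -2.1024729 ]
3.1 1.4 0.4 [ 0.563 -0.104  0.217] [-0.17240696  0.36649707  0.98538638 -0.14122333  2.16855052 -2.10217743]
```

```bash
python3 - <<'E'
from bench import *
from h import *
import pickle
move_to([*B,.25],q(YAW)); 
im=get_image("wrist");cv2.imwrite("pics/w1.png",im["frame"]);pickle.dump(im,open("w1.pkl","wb"))
close()
s=state();print(s["time"],s["ee_pos"],s["finger_gap"],s["ft_force"],s["moment"])
E
```

```text
4.45 [ 0.54661189 -0.18640498  0.24999213] 0.0004978982654859888 [ 0.05962308 -0.5216243  -0.41000764] [-0.04300305  0.02621733 -0.005913  ]
```

View pics/w1.png

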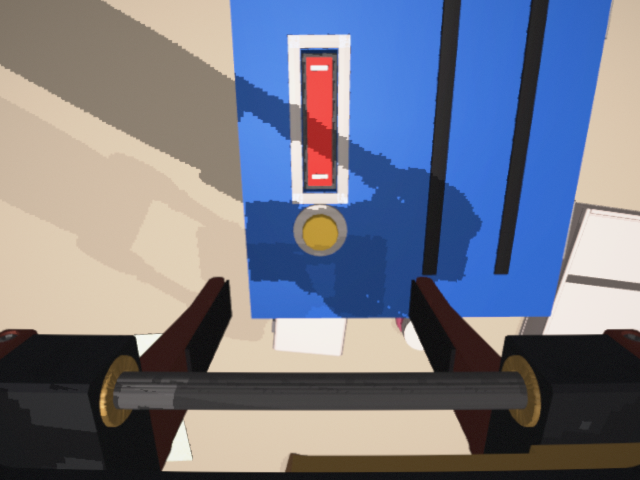

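The wrist view shows the button at (320,232) and the bar from (319,55) to (320,188), aligned with the tool. I'll cross-check these positions against the top view, then press.

```bash
python3 - <<'E'
from bench import *
from h import *
import pickle
w=pickle.load(open("w1.pkl","rb"))
print(pz(w,320,232,.138),pz(w,319,55,.124),pz(w,320,188,.124), pz(w,319.5,122,.124))
move_l([*B,.153],.12)
for z in np.arange(.147,.1375,-.0015):
    move_l([*B,z],.03); s=state(); F=s["ft_force"][2]
    print(round(s["time"],2),round(z,4),s["ee_pos"][2],F)
    if F>3.2: break
E
```

```text
[ 0.54684673 -0.18297186  0.138     ] [ 0.52978795 -0.05915564  0.124     ] [ 0.54275894 -0.15201121  0.124     ] [ 0.53601131 -0.10372889  0.124     ]
5.76 0.147 0.146901302300507 0.5781695112749122
6.01 0.1455 0.14591760933585662 1.4152012244069017
6.26 0.144 0.14446961378638035 2.914187590064523
6.51 0.1425 0.14223567877346746 2.2196417778485906
6.76 0.141 0.1408313592395341 2.1431925195427426
7.01 0.1395 0.1395146463467723 4.0086589151070156
```

```bash
python3 - <<'E'
from bench import *
from h import *
import pickle
move_l([*B,.18],.12)
gripper_open()
Hc=H+[0,.002]
move_to([*Hc,.25],q(YAW))
for n in("wrist","top"):
    im=get_image(n);cv2.imwrite(f"pics/{n}2.png",im["frame"]);pickle.dump(im,open(n+"2.pkl","wb"))
s=state();print(s["time"],s["ee_pos"],s["finger_gap"],s["ft_force"],s["moment"])
t=pickle.load(open("top2.pkl","rb"))
cv2.imwrite("pics/topc2.png",cv2.resize(t["frame"][230:350,340:530],None,fx=4,fy=4,interpolation=cv2.INTER_CUBIC))
E
```

```text
9.4833 [ 0.53507554 -0.10646436  0.24786548] 0.0878390693834919 [-0.17988631 -0.10127666 -0.99148513] [-0.02703606  0.0165984   0.02358348]
```

View pics/wrist2.png

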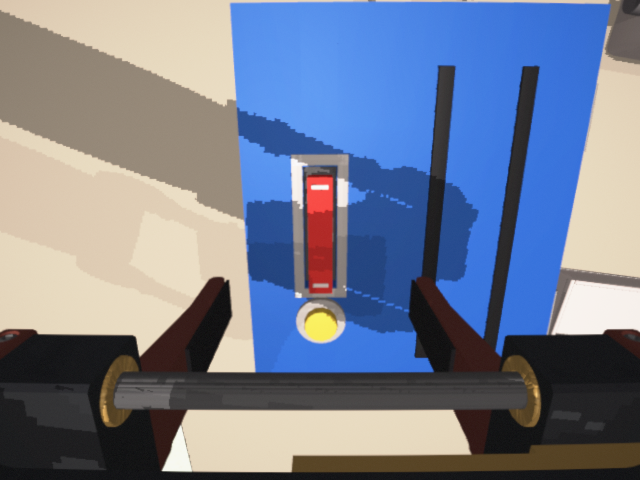

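View pics/topc2.png

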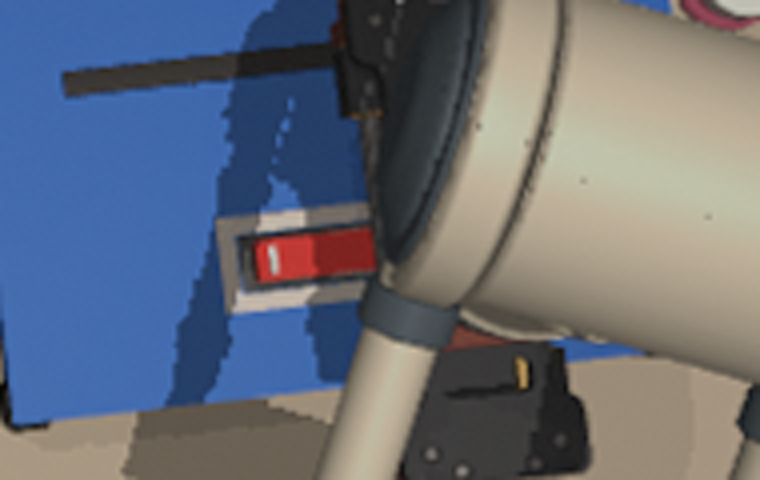

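The handle has popped. In the wrist view the raised bar runs from (319,176) to (320,292), with the button at (321,325).

```bash
python3 - <<'E'
from h import *
import pickle
w=pickle.load(open("wrist2.pkl","rb"))
f=w["frame"].astype(int);b,g,r=f[...,0],f[...,1],f[...,2]
m=((r>110)&(g<75)&(b<75));m[:150]=0;m[300:]=0;m[:,:295]=0;m[:,345:]=0
v,u=np.nonzero(m);print(len(u),u.min(),u.max(),v.min(),v.max())
cu,cv_=u.mean(),(v.min()+v.max())/2
print("bar",pz(w,cu,cv_,.1455),pd(w,320,235),pd(w,320,200))
print(pz(w,cu,v.min(),.1455),pz(w,cu,v.max(),.1455))
print("btn",pz(w,321,325,.138),"lid",pd(w,380,150),pd(w,270,180))
yv,yu=np.nonzero((r>150)&(g>130)&(b<90));print(yu.mean(),yv.mean(),pz(w,yu.mean(),yv.mean(),.138))
E
```

```text
2110 307 333 175 292
bar [ 0.53564353 -0.10207214  0.1455    ] [ 0.53573292 -0.1031826   0.14565591] [ 0.53225352 -0.07680898  0.14699329]
[ 0.5300059  -0.05934318  0.1455    ] [ 0.54187137 -0.14927304  0.1455    ]
btn [ 0.54704612 -0.18258974  0.138     ] lid [ 0.57234133 -0.0378295   0.12482213] [ 0.4930208  -0.07082178  0.12542937]
291.6986301369863 358.45205479452056 [ 0.52651192 -0.21808775  0.138     ]
```

```bash
python3 - <<'E'
from h import *
import pickle
d=pickle.load(open("im0.pkl","rb"))["side"]
f=d["frame"].astype(int);b,g,r=f[...,0],f[...,1],f[...,2]
m=(r>130)&(g<80)&(b<80);m[:180]=0;m[230:]=0;m[:,:355]=0;m[:,400:]=0
v,u=np.nonzero(m);print(len(u),u.mean(),v.mean(),pz(d,u.mean(),v.mean(),.124))
m=(r>140)&(g>120)&(b<90);m[:170]=0;m[200:]=0;m[:,:365]=0;m[:,400:]=0
v,u=np.nonzero(m);print(len(u),u.mean(),v.mean(),pz(d,u.mean(),v.mean(),.137))
E
```

```text
166 374.6265060240964 206.1024096385542 [ 0.53594181 -0.10148005  0.124     ]
54 382.94444444444446 181.11111111111111 [ 0.54704266 -0.18216148  0.137     ]
```

Three cameras put the axis at y of -0.1076 (top), -0.103 (wrist) and -0.1015 (side). I'll use -0.1037 and correct it by feel once I've gripped.

```bash
sed -i 's/^H=.*;B=/H=np.array([.5357,-.1037]);B=/' h.py; python3 - <<'E'
from bench import *
from h import *
def p(l):
    s=state();print(l,round(s["time"],2),np.round(s["ee_pos"],4),round(s["finger_gap"],4),np.round(s["ft_force"],2),np.round(s["moment"],3))
move_to([*H,.22],q(YAW));p("up")
move_l([*H,.16],.12);p("a")
move_l([*H,.137],.05);p("b")
close();p("c");hold(.2);p("d")
E
```

```text
up 9.73 [ 0.5343 -0.1043  0.2162] 0.0878 [ 0.8   0.85 -0.31] [-0.112  0.058  0.014]
a 10.38 [ 0.536  -0.1039  0.161 ] 0.0879 [-0.3  -0.4  -0.34] [-0.086  0.094  0.019]
b 10.99 [ 0.5356 -0.1037  0.1368] 0.0882 [ 0.15 -0.15  0.48] [-0.055  0.027  0.008]
c 12.07 [ 0.5355 -0.1037  0.137 ] 0.0176 [-2.21 -0.2   0.35] [-0.099  0.3    0.105]
d 12.27 [ 0.5355 -0.1037  0.137 ] 0.0176 [-1.71 -0.58  1.54] [-0.097  0.354  0.033]
```

The jaws closed to 17.6 mm, which fits the 18 mm bar. Now I'll turn in steps and watch the moment.

```bash
cat >> h.py <<'E'
def pr(s,l=""): print(l,round(s["time"],2),np.round(s["ee_pos"],4),round(s["finger_gap"],4),np.round(s["ft_force"],2),np.round(s["moment"],3),"j6",round(s["joint_pos"][5],4))
E
python3 - <<'E'
from bench import *
from h import *
j0=np.array(inverse_kinematics([*H,.137],q(YAW)))
pr(state())
for t in [.03,.1,.2,.3,.4,.5,.6]:
    j=j0.copy();j[5]+=t;movej(j);s=state();pr(s,t)
    if abs(s["moment"][2])>.3: print("STOP");break
E
```

```text
12.27 [ 0.5355 -0.1037  0.137 ] 0.0176 [-1.71 -0.58  1.54] [-0.097  0.354  0.033] j6 -0.3846
0.03 12.52 [ 0.5356 -0.1037  0.137 ] 0.018 [-1.95 -0.19  0.78] [-0.101  0.465  0.036] j6 -0.3551
0.1 12.77 [ 0.5357 -0.1037  0.137 ] 0.0178 [-2.78  0.2  -0.07] [-0.067  0.436 -0.186] j6 -0.2865
0.2 13.02 [ 0.5358 -0.1037  0.137 ] 0.0177 [-1.05 -0.02  0.53] [-0.051  0.263 -0.152] j6 -0.1883
0.3 13.27 [ 0.5359 -0.1037  0.137 ] 0.0177 [ 0.34 -0.49 -0.93] [-0.14   0.041 -0.112] j6 -0.0893
0.4 13.52 [ 0.5361 -0.1038  0.137 ] 0.0176 [ 2.11 -0.86 -1.5 ] [-0.135 -0.268 -0.127] j6 0.0102
0.5 13.77 [ 0.5362 -0.1038  0.137 ] 0.0183 [ 3.12 -1.32 -1.87] [-0.228 -0.66  -0.097] j6 0.11
0.6 14.02 [ 0.5363 -0.1039  0.137 ] 0.0178 [ 5.57 -2.07 -2.22] [-0.29  -0.83  -0.085] j6 0.2095
```

```bash
cat > turn.py <<'E'
from bench import *
from h import *
import sys,json
t0,t1,dt=map(float,sys.argv[1:4])
try: off=np.array(json.load(open("off.json")))
except Exception: off=np.zeros(2)
ref=None
n=int(round((t1-t0)/dt))
for i in range(1,n+1):
    t=t0+i*dt
    off=off+np.clip(state()["ft_force"][:2]/9000*.5,-.0004,.0004)
    j=inverse_kinematics([*(H+off),.137],q(YAW-t))
    movej(j); m=[];
    for _ in range(2): hold(.03);s=state();m.append(s["moment"][2])
    mz=np.mean(m); print(round(t,3),round(s["time"],2),"Mz",round(mz,3),np.round(s["ft_force"],1),"j6 err",round(s["joint_pos"][5]-j[5],4),"off",np.round(off*1e3,2))
    if abs(mz)>.27: print("STOP");break
json.dump(list(off),open("off.json","w"))
E
python3 turn.py .6 .8 .02
```

```text
0.62 14.33 Mz 0.095 [ 5.8 -2.4 -2.5] j6 err -0.0032 off [ 0.31 -0.12]
0.64 14.65 Mz 0.107 [ 4.  -0.6 -1.6] j6 err -0.0014 off [ 0.63 -0.25]
0.66 14.97 Mz 0.074 [ 3.1 -1.2 -1.4] j6 err -0.0006 off [ 0.85 -0.28]
0.68 15.28 Mz 0.048 [ 1.2 -1.1  0.4] j6 err -0.0005 off [ 1.02 -0.35]
0.7 15.6 Mz 0.081 [ 0.   0.4 -0.1] j6 err -0.0005 off [ 1.09 -0.41]
0.72 15.92 Mz 0.029 [0.3 1.3 0.8] j6 err -0.0004 off [ 1.09 -0.38]
0.74 16.23 Mz 0.059 [-1.  -0.   0.1] j6 err -0.0004 off [ 1.11 -0.31]
0.76 16.55 Mz 0.054 [-1.1  0.8 -0.4] j6 err -0.0004 off [ 1.05 -0.31]
0.78 16.87 Mz 0.069 [ 0.4 -0.8  0.3] j6 err -0.0004 off [ 0.99 -0.27]
0.8 17.18 Mz 0.055 [ 1.  -0.9  0.8] j6 err -0.0004 off [ 1.01 -0.31]
```

```bash
python3 turn.py .8 1.42 .0155
```

```text
0.816 17.5 Mz 0.048 [ 0.1 -0.8  0.1] j6 err -0.0001 off [ 1.07 -0.36]
0.831 17.82 Mz 0.045 [ 0.4 -1.   0.8] j6 err -0.0 off [ 1.07 -0.41]
0.847 18.13 Mz 0.108 [ 0.4 -0.1  0.7] j6 err 0.0 off [ 1.09 -0.47]
0.862 18.45 Mz 0.037 [ 0.1 -0.4  0.3] j6 err 0.0 off [ 1.12 -0.47]
0.878 18.77 Mz 0.078 [0.1 0.3 0.4] j6 err 0.0 off [ 1.12 -0.49]
0.893 19.08 Mz 0.082 [ 0.8 -1.4  0.6] j6 err 0.0 off [ 1.13 -0.48]
0.909 19.4 Mz 0.066 [ 0.3 -0.   1.3] j6 err 0.0 off [ 1.17 -0.56]
0.924 19.72 Mz 0.06 [-0.2 -1.1  0.7] j6 err -0.0 off [ 1.19 -0.56]
0.94 20.03 Mz 0.059 [0.8 0.1 0.3] j6 err 0.0001 off [ 1.18 -0.62]
0.955 20.35 Mz 0.038 [0.2 0.3 1.1] j6 err -0.0 off [ 1.22 -0.61]
0.971 20.67 Mz 0.101 [0.1 0.2 0.2] j6 err 0.0001 off [ 1.23 -0.6 ]
0.986 20.98 Mz 0.072 [ 0.7 -0.  -0.2] j6 err 0.0 off [ 1.24 -0.59]
1.002 21.3 Mz 0.065 [ 1.4 -0.5  0.2] j6 err 0.0 off [ 1.28 -0.59]
1.017 21.62 Mz 0.087 [-0.2 -1.1  1.8] j6 err 0.0 off [ 1.35 -0.61]
1.032 21.93 Mz 0.069 [-0.1 -0.1  0.5] j6 err 0.0 off [ 1.34 -0.68]
1.048 22.25 Mz 0.078 [-0.  -0.5  0.4] j6 err -0.0 off [ 1.34 -0.68]
1.064 22.57 Mz 0.069 [ 0.4 -1.   0.5] j6 err -0.0 off [ 1.34 -0.72]
1.079 22.88 Mz 0.085 [0.4 0.2 0.8] j6 err 0.0 off [ 1.36 -0.77]
1.095 23.2 Mz 0.07 [-0.1 -0.8  1. ] j6 err 0.0 off [ 1.38 -0.76]
1.11 23.52 Mz 0.07 [-0.3  0.7  1. ] j6 err 0.0 off [ 1.38 -0.81]
1.126 23.83 Mz 0.131 [-0.  -0.8  1.9] j6 err -0.0 off [ 1.36 -0.77]
1.141 24.15 Mz 0.204 [1.1 0.3 1.1] j6 err -0.0001 off [ 1.36 -0.81]
1.157 24.47 Mz 0.273 [ 1.2 -0.6  0.3] j6 err -0.0001 off [ 1.42 -0.8 ]
STOP
```

The moment rises steeply from about 1.12 rad, which is the stop. I'll ease back slightly and lift along the hinge arc with a force guard.

```bash
cat > lift.py <<'E'
from bench import *
from h import *
import json,sys
off=np.array(json.load(open("off.json")))
P=[*(H+off),.137];Q=q(YAW-1.13)
g0,g1,dg,v=map(float,sys.argv[1:5])
if g0==0: move_l(P,.05,Q);hold(.1);pr(state(),"backed")
for g in np.arange(g0+dg,g1+1e-6,dg):
    p,r=tilt(P,Q,g);move_l(p,v,r);s=state();pr(s,round(g,3))
    if abs(s["ft_force"][2])>(14 if g<.06 else 18): print("STOP");break
E
python3 lift.py 0 .06 .01 .02
```

```text
backed 24.82 [ 0.5371 -0.1045  0.137 ] 0.0174 [-0.02 -1.03  0.85] [-0.212  0.035  0.018] j6 0.7453
0.01 25.07 [ 0.5372 -0.1045  0.138 ] 0.0179 [ 2.29 -1.58 -5.73] [-0.394 -0.339  0.112] j6 0.747
0.02 25.32 [ 0.5375 -0.1044  0.1403] 0.0177 [ 1.68 -2.51 -8.2 ] [-0.388 -0.414  0.072] j6 0.749
0.03 25.57 [ 0.538  -0.1044  0.143 ] 0.0178 [ 1.44 -0.86 -7.29] [-0.386 -0.302  0.094] j6 0.7511
0.04 25.82 [ 0.5383 -0.1043  0.1452] 0.0181 [ 1.84 -2.08 -6.42] [-0.302 -0.171  0.083] j6 0.753
0.05 26.07 [ 0.5387 -0.1043  0.1472] 0.0176 [ 1.58 -1.93 -5.43] [-0.36  -0.125  0.071] j6 0.7549
0.06 26.32 [ 0.5391 -0.1042  0.1491] 0.0179 [ 1.31 -0.95 -5.56] [-0.294 -0.076  0.028] j6 0.7568
```

```bash
python3 lift.py .06 .36 .03 .05; python3 - <<'E'
from bench import *
import cv2
cv2.imwrite("pics/side3.png",get_image("side")["frame"])
E
```

```text
0.09 26.58 [ 0.5404 -0.104   0.1553] 0.0179 [-1.06 -0.8  -1.91] [-0.247  0.179  0.056] j6 0.7617
0.12 26.85 [ 0.5418 -0.1039  0.161 ] 0.018 [-0.45 -1.24 -3.31] [-0.262  0.129  0.08 ] j6 0.766
0.15 27.12 [ 0.5433 -0.1037  0.1665] 0.0178 [ 0.38 -0.82 -3.75] [-0.224  0.049  0.095] j6 0.7699
0.18 27.38 [ 0.5451 -0.1034  0.1722] 0.0178 [ 0.27 -1.16 -4.54] [-0.196  0.02   0.065] j6 0.773
0.21 27.65 [ 0.547  -0.1032  0.1778] 0.0179 [-0.81  0.29 -3.95] [-0.187  0.031  0.034] j6 0.7756
0.24 27.92 [ 0.5491 -0.1029  0.1835] 0.0176 [-1.52 -0.46 -4.37] [-0.179  0.035  0.019] j6 0.7776
0.27 28.18 [ 0.5514 -0.1026  0.1891] 0.0174 [-1.61  0.11 -3.83] [-0.043  0.029  0.086] j6 0.7788
0.3 28.45 [ 0.5538 -0.1022  0.1946] 0.0175 [-1.14 -1.43 -3.68] [-0.056 -0.001  0.029] j6 0.7793
0.33 28.72 [ 0.5564 -0.1019  0.2   ] 0.0174 [-2.78  0.01 -3.92] [0.006 0.026 0.017] j6 0.7791
0.36 28.98 [ 0.5592 -0.1015  0.2053] 0.0175 [-1.57  0.45 -4.07] [0.079 0.03  0.035] j6 0.7782
```

View pics/side3.png

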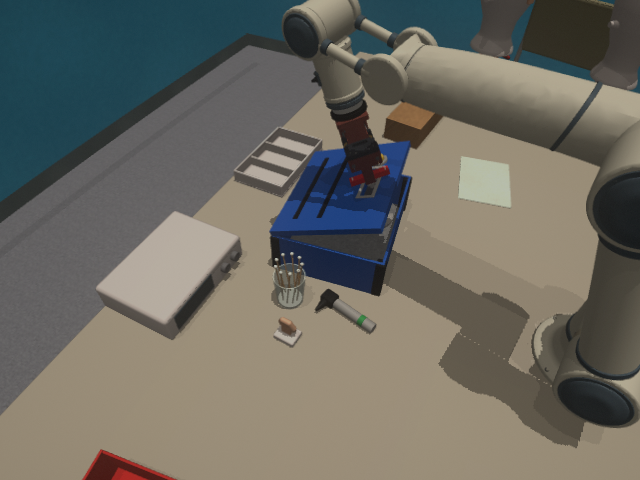

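The side view shows the lid raised and the handle turned in the gripper at about (370,175). The bystanders haven't moved. I'll release and back off along the tool axis.

```bash
python3 - <<'E'
from bench import *
from h import *
import pickle
gripper_open();pr(state(),"open")
s=state();qq=s["ee_rot"];z=Rn.from_quat(np.r_[qq[1:],qq[0]]).apply([0,0,1]);print(z)
p=s["ee_pos"]
move_l(p-.03*z,.06);pr(state());move_l(p-.11*z,.12);pr(state())
movej([1.0,.091,1.0,0,1.82,-.057]);hold(.3);pr(state(),"away")
d={}
for n in("top","side"):
    im=get_image(n);d[n]=im;cv2.imwrite(f"pics/{n}4.png",im["frame"])
pickle.dump(d,open("im4.pkl","wb"))
t=d["top"]
d0=pickle.load(open("im0.pkl","rb"))["top"]
for u,v in[(360,300),(400,300),(400,250),(400,210),(500,290),(440,330)]: print((u,v),pd(t,u,v))
E
```

```text
open 30.19 [ 0.5592 -0.1016  0.2052] 0.0875 [ 0.34  0.37 -0.02] [-0.009 -0.028  0.027] j6 0.7782
[-0.34928759 -0.04601397 -0.93588509]
 30.84 [ 0.5697 -0.1002  0.2331] 0.0879 [-0.06 -0.3  -0.11] [0.01  0.046 0.004] j6 0.7751
 31.66 [ 0.5975 -0.0966  0.3073] 0.0875 [-0.75 -0.1  -0.08] [ 0.    -0.034  0.026] j6 0.7605
away 34.51 [0.324  0.5669 0.3677] 0.0876 [-0.7   0.3  -0.78] [-0.075  0.046 -0.002] j6 -0.057
(360, 300) [0.51683257 0.01828306 0.20230661]
(400, 300) [ 0.5185682  -0.04840125  0.20450819]
(400, 250) [ 0.60646057 -0.05158946  0.16996053]
(400, 210) [ 0.68275105 -0.05441308  0.13938337]
(500, 290) [ 0.53975348 -0.21531286  0.20465386]
(440, 330) [ 0.46629244 -0.15494933 -0.00152059]
```

View pics/top4.png

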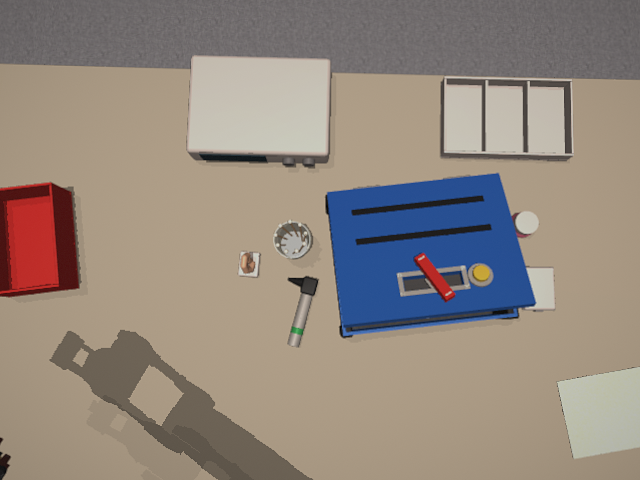

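View pics/side4.png

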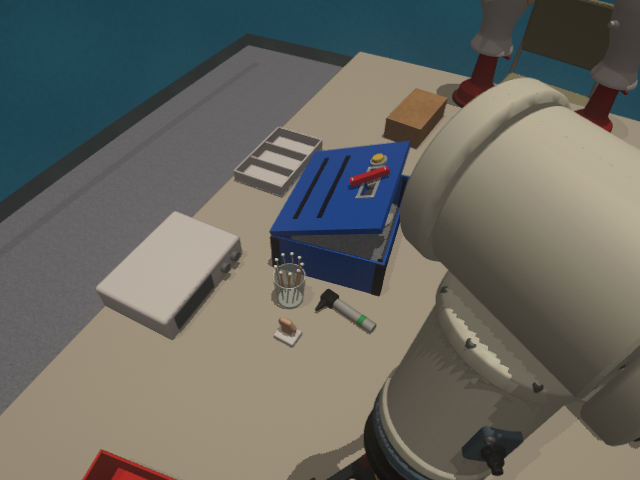

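Depth readings on the lid give an opening of about 0.37 rad. In the top view the handle is out and turned at (435,277), and the bystanders are at the same pixels as at the start. I'm handing the job in.

```bash
python3 -c "
from bench import *
job_done()"
```

```text
the job is handed in; nothing more can be done
```

The case is open: the lid stands by itself at about 0.37 rad, and I handed the job in at about 35 s of the 64 s allowed. No verdict is reported, so this rests on my own checks.

- **Button:** I pressed it until I felt about 4 N. The wrist camera then showed the handle popped out.
- **Turning:** I gripped the bar (jaws at 17.6 mm on the 18 mm bar) and turned it clockwise. The stop showed as a moment rise from about 1.12 rad. I stopped at 0.27 N m and eased back slightly.
- **Lifting:** I raised the lid along the hinge arc. The highest lifting force I read was about 8 N, so the latch had let go. I then released the handle and backed the arm off.

**Last checks:**
- Lid depth readings fit an angle of about 0.37 rad, with the front edge roughly 90 mm up. I took only one depth image after backing off, so I did not measure that the lid stayed at rest.
- The handle is still out.
- The force on the tool is near zero and the arm is clear.
- The bystanders are at the same pixels as in the first pictures. The putty jar and aid box are partly hidden by the lid in the top view.

**Disagreement:** the cameras differed by up to 6 mm on the handle's y position. The top camera gave -0.108 m, the wrist camera about -0.103 m and the side camera about -0.102 m. I used -0.1037 m and corrected it by up to about 1.5 mm from the measured side forces while turning.

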